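# Load the mixing capsule and turn the ball tray to the mixer

### The arm

A 7-joint arm with a two-finger parallel gripper is mounted at the origin on a cart in front of the work surface, level with it; the furniture and walls round the work are solid. World frame = base frame: x ahead of the robot, y to its left, z up, the work surface at z = 0. Lengths are in m, angles in rad, forces in N, time in s.
With the tool pointing down it reaches from about 0.425 to 0.95 m from the base axis. Payload 4.7 kg.
Tool frame: the origin (TCP) lies between the finger pads; the fingertips stand 25 mm ahead of it and the grasp point (between the pads) lies 6 mm ahead of it; z points along the fingers, y is the line along which they close (so a half turn about z gives the same grasp; the last joint's range is limited). The gripper opens to 85 mm and grips with 20 to 120 N. Pads are 22 mm wide; open, the fingers measure 114 mm over their backs; the gripper's body (76 mm by 85 mm) begins 54 mm behind the grasp point. The pads swing forward as they close: fully open they stand 13 mm farther back than shut.
Start: joints at [-1.332, 0.469, -0.049, 1.532, 0.024, 1.141, -0.082], TCP at [0.179, 0.651, 0.256] pointing down, gripper open.
Joint ranges: [-2.59, 2.59], [-0.33, 1.99], [-1.39, 1.29], [0.1, 2.45], [-1.04, 4.18], [0.21, 1.99], [-2.66, 2.66]. Speed limits (rad/s): [2.57, 2.57, 3.14, 3.14, 3.14, 3.14, 3.14].

### API

Orientations are given as a unit quaternion [w, x, y, z].
In Python, from workcell import bot, cams gives the robot as it stands.
- The arm moves only by the tool drive_tool, never from a script. Its argument "commands" is one flat list of numbers, 6 for each row, row after row: the shift along the tool's x, y, z in mm, then the turn, a rotation vector about the tool's x, y, z in rad. In form: [x, y, z, rx, ry, rz, x, y, z, rx, ry, rz, ...]. A call has 1 to 5 rows; each row shifts and turns the commanded pose from where the row before left it, along the tool's axes as they then stand; what a row does not reach is not made up. A row lasts 1/10 s, in which the tool goes at most 50 mm and 8.59 degrees, less where a joint would pass 70% of its speed; a pose out of reach is approached as far as the arm can. A call is refused whole if a number of a shift passes 50 or a number of a turn 0.15, either way. A call with a gripper value outside its range is refused whole. "grip" is the closure, from 0 (fully open) to 1 (shut), set as the call begins (left out, the last holds). The fingers move at their own pace and stop on an object; the grip force is fixed at half the most. Time passes only in rows, so rows that do not move let the fingers close. It gives the time, the measured TCP pose, the force, the opening and the grip force at its end, in the units of the state.
- bot.get_state(): the state, without advancing time (a new reading comes with each control period).
- cams.grab_frame(name): name is "scene" or "top" or "wrist"; returns a dict with "img" (384x512x3 uint8, red, green, blue), "depth" (384x512 float32, m along the optical axis (not along the pixel's ray), 0 where there is no reading), "intrinsics" (3x3 intrinsics, pixels), "T" (4x4, takes a point from camera to world coordinates); the wrist camera has in their place "hand_eye" (4x4, takes a point from camera to tool coordinates, whose origin is the TCP and whose axes are the flange's). Camera axes: x right, y up, looking along -z (the intrinsics and any distortion apply to the point x, -y, -z); pixel columns grow to the right and rows downward; lengths in m; the calibration is good to about 2 mm. A picture is of the moment at which its call begins: read the wrist's pose just before it.
- bot.close_job(): hands the job in; it is judged then, once.
The state is a dict: "t": time; "joints": joint angles; "joint_vel": joint speeds; "tau": joint torques, N m; "position": TCP position; "eef_rot": TCP orientation; "force": force on the tool from outside, world axes, zero at the start; "ft_torque": the same for the moment, N m; "opening": opening from 0.0 (shut) to 1.0 (fully open); "grip_force": force on a finger pad.
Only numpy, scipy, OpenCV 4.12 (cv2) and the standard library are available. Lean on these libraries where they do the work, as an engineer would, in place of code of your own. Each camera call takes 0.05 s, during which the arm holds its last target. There are 200 camera calls.

### The job

Slide the metal mixing capsule, upright, fully home into the close-fitting well of the carrying tray while the tray rests in its stand, and let go of the capsule. Then take the tray by its arched handle, lift it level about 10 cm straight up off its stand and turn it a quarter turn clockwise (seen from above), so that the capsule's end comes round to the right towards the mixer, keeping the tray level and the loose steel ball in the middle of its dish all the time. Finish holding the tray still in the air there (do not put it down), and leave the other bottles alone.

Things in the scene. Friction and masses are not known exactly. Their poses are not given: they have to be found in the camera images.
- capsule: metal mixing capsule: plain steel cylinder 22 mm in diameter, 70 mm tall, fine groove round it at 42 mm, slightly chamfered ends, about 45 g; stands upright alone on the worktop on the right; one of three upright things there that may change places. Origin at the centre of its underside, z up along it.
- tray: aluminium carrying tray, plate 180 (x) x 110 (y) x 6 mm, about 0.35 kg, loose, resting in the stand. Origin at the centre of its underside. In its own frame: dish in the middle; the tall tubular well at +x; a mere 6 mm high empty ring at -x; over the middle, an arched handle whose wire legs (7 mm) stand at y = +-49 mm.
- well (a point): centre of the floor of the well (6 mm above the tray's underside, 68 mm along the tray's +x from its middle). The well is an upright tube, bore 25 mm, 34 mm deep, flared at the mouth, outer diameter 30 mm (35 mm at the mouth). When the capsule is home its underside stands on this point and its top 36 mm projects.
- dish (a point): middle of the dish floor, 8 mm above the tray's underside. The steel dish is 84 mm across: a flat middle 14 mm wide, then a surface rising outward at 8 degrees, with a 5 mm lip.
- tray_grip (a point): centre of the black grip bar of the arched handle, straight above the dish, 105 mm above the tray's underside. The bar measures 14 mm along the tray's x (the way to pinch it), 44 mm along the tray's y, 18 mm high.
- ball_center (a point): centre of the loose steel ball, 16 mm in diameter, 17 g, that lies in the dish and rolls freely.
- stand: grey plastic low open stand, 196 (x) x 126 (y) x 12 mm, fixed; the tray lies in it with 3 mm play all round on its 5 mm floor. Origin at the centre of its underside; at the start its axes agree with the tray's: x (towards the well) points roughly away from the robot, y to the robot's left.
- capsule_mixer: the capsule mixer, a fixed cream machine 0.34 m tall on a base about 310 x 230 mm that stands askew between the capsule and the tray; its base's near corner lies about 0.19 m nearer to the robot than its origin (centre of its underside), its body narrows upwards. Carry things round it on the robot's side, or well above it.
- powder_jar: white jar 41 mm wide, 66 mm tall, upright, near the capsule, loose; to be left alone. Origin at the centre of its underside.
- liquid_bottle: small white dropper bottle 25 mm wide, 66 mm tall with a tapering cap, upright, near the capsule, loose; to be left alone. Origin at the centre of its underside.
Not all that is in view belongs to the job. Of the things that look like the capsule, take the one that is farthest to the robot's right at the start.

How it is judged:
On the way, in this order (a step that is already met when the one before it is completed fails the run):
1. the capsule is fully home in the well and released, the tray still in its stand (horizontal distance between capsule and well below 0.006 m and z of capsule in the frame of well below 0.004 m and angle between the z axis of capsule and the z axis of tray, either way round below 0.12 rad and contact force between the fingers and capsule below 0.1 N and height (world z) of tray below 0.012 m), for 0.2 s.
2. the tray is lifted clear of its stand by the handle, the ball in the middle of the dish (horizontal distance between capsule and well below 0.006 m and z of capsule in the frame of well below 0.004 m and angle between the z axis of capsule and the z axis of tray, either way round below 0.12 rad and height (world z) of tray above 0.035 m and contact force between tray and stand below 0.05 N and contact force between the fingers and tray above 1 N and horizontal distance between ball_center and dish below 0.018 m), for 0.2 s.
At the end, for the whole second after the job is handed in: Tray held by the fingers, still, level within 0.1 rad, 60 to 180 mm above the worktop, clear of the stand and within 50 mm of straight above it, turned a quarter clockwise within 0.15 rad; capsule home in the well (within 4 mm of its floor); ball within 14 mm of the dish's middle (horizontal distance between capsule and well below 0.006 m and z of capsule in the frame of well below 0.004 m and angle between the z axis of capsule and the z axis of tray, either way round below 0.12 rad and height (world z) of tray between 0.06 and 0.18 m and horizontal distance between tray and stand below 0.05 m and contact force between the fingers and tray above 1 N and contact force between tray and stand below 0.05 N and angle between tray's own z axis and vertical below 0.1 rad and angle between the x axis of tray and the x axis of stand, either way round above 1.42 rad and y of well in the frame of stand below -0.015 m and angle between the z axis of tray and the z axis of stand, either way round below 0.1 rad and horizontal distance between ball_center and dish below 0.014 m and linear speed of tray below 0.02 m/s and angular speed of tray below 0.1 rad/s); the arm keeps its last pose, push and grip.
It fails at once if the ball leaves the middle of the dish (more than 22 mm off) (not (horizontal distance between ball_center and dish below 0.022 m)).
It fails at once if the tray is tipped by more than 0.2 rad (angle between tray's own z axis and vertical above 0.2 rad).
It fails at once if the jar or the dropper bottle is disturbed (moved more than 25 mm) (distance of any of powder_jar, liquid_bottle from where it was at the start of the episode above 0.025 m).
It also fails if it takes over 72 s, if anything falls off the work surface, if the arm or the gripper's body presses on something with over 40 N, if the wrist force passes 120 N, or if a joint passes its speed limit or range.

## Working session

There is one attempt and no reset: what is moved stays moved. The work goes in short steps, Python scripts to look and compute and a tool call to move; the robot and the scene stay as the last step left them, time stands still between calls to the robot, and variables do not carry over. Pictures are saved under pics/ and viewed, at most 10 in all, crops included, and the job is handed in when it is done.

Besides the shell and the picture viewer there is one more tool, called after "Call:" as name(argument=value, ...) on one line, values as JSON. drive_tool: Moves the arm, as the interface text tells. Its arguments: {"type":"object","properties":{"commands":{"type":"array"},"grip":{"type":"number"}},"required":["commands"]}

```bash
mkdir -p pics; ls
cat > h.py <<'E'
import numpy as np, cv2
from scipy.spatial.transform import Rotation as R
from workcell import bot, cams
def pts(f,T=None):
    T=f["T"] if T is None else T
    d=f["depth"];K=f["intrinsics"];v,u=np.mgrid[:d.shape[0],:d.shape[1]]
    p=np.stack([(u-K[0,2])/K[0,0]*d,-(v-K[1,2])/K[1,1]*d,-d,np.ones_like(d)],-1)
    return (p@np.array(T).T)[...,:3]
def tool():
    s=bot.get_state();T=np.eye(4);q=s["eef_rot"];T[:3,:3]=R.from_quat([q[1],q[2],q[3],q[0]]).as_matrix();T[:3,3]=s["position"];return T
def ray(f,u,v,z,T=None):
    T=np.array(f["T"] if T is None else T);K=f["intrinsics"]
    d=T[:3,:3]@np.array([(u-K[0,2])/K[0,0],-(v-K[1,2])/K[1,1],-1]);o=T[:3,3]
    return o+d*(z-o[2])/d[2]
E
python3 - <<'E'
from h import *
s=bot.get_state();print(s);print(tool().round(3))
a=cams.grab_frame("scene");b=cams.grab_frame("top")
np.save("a.npy",a,allow_pickle=True);np.save("b.npy",b,allow_pickle=True)
print(a["T"],b["T"],a["intrinsics"],b["intrinsics"])
cv2.imwrite("pics/scene.png",cv2.resize(a["img"][...,::-1],(800,600)))
cv2.imwrite("pics/top.png",cv2.resize(b["img"][...,::-1],(800,600)))
E
```

```text
pics
{'t': 0.0, 'joints': array([-1.3319203 ,  0.46946375, -0.04858434,  1.53370618,  0.02408825,
        1.14099331, -0.08231185]), 'joint_vel': array([-1.32594386e-03,  3.74435063e-04, -7.30909980e-04, -2.20743630e-04,
        2.90122328e-05, -3.41814459e-03,  1.53396266e-03]), 'tau': array([-5.98072529e-04, -5.10308611e+01, -4.69716301e-02, -2.37714779e+01,
        1.05343323e-02,  7.67743302e-03, -6.20806276e-06]), 'position': array([0.17844493, 0.65042551, 0.2552411 ]), 'eef_rot': array([-9.90617931e-05,  1.33485480e-01,  9.91050272e-01, -9.87773988e-04]), 'force': array([-0.26599876, -1.14096344,  0.5219158 ]), 'ft_torque': array([ 0.00148789, -0.03008975, -0.00621197]), 'grip_force': 0.0, 'opening': 1.0006118935723451}
[[-0.964  0.265 -0.     0.178]
 [ 0.265  0.964 -0.002  0.65 ]
 [-0.    -0.002 -1.     0.255]
 [ 0.     0.     0.     1.   ]]
[[ 0.04942819  0.64606213 -0.76168273 -0.34076046]
 [-0.99875671  0.03691343 -0.03350262 -0.03375077]
 [ 0.00647155  0.76239171  0.64708345  0.8338357 ]
 [ 0.          0.          0.          1.        ]] [[ 0.00842857  0.99761778 -0.06846695  0.41733769]
 [-0.99984567  0.00946321  0.01480131  0.01790171]
 [ 0.01541397  0.06833163  0.99754358  1.6077436 ]
 [ 0.          0.          0.          1.        ]] [[433.9346723   0.        257.2886909]
 [  0.        433.9346723 187.350197 ]
 [  0.          0.          1.       ]] [[452.32202406   0.         261.15472237]
 [  0.         452.32202406 189.44132614]
 [  0.           0.           1.        ]]
```

View pics/scene.png

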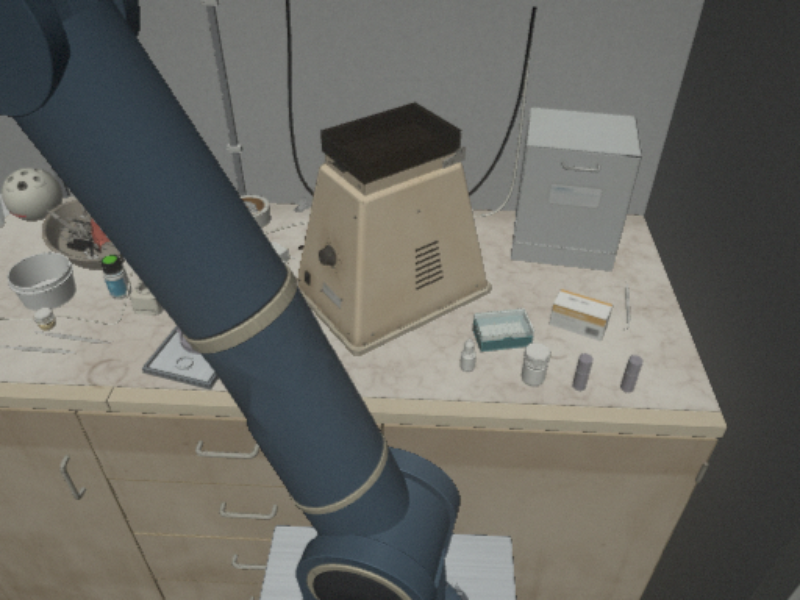

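View pics/top.png

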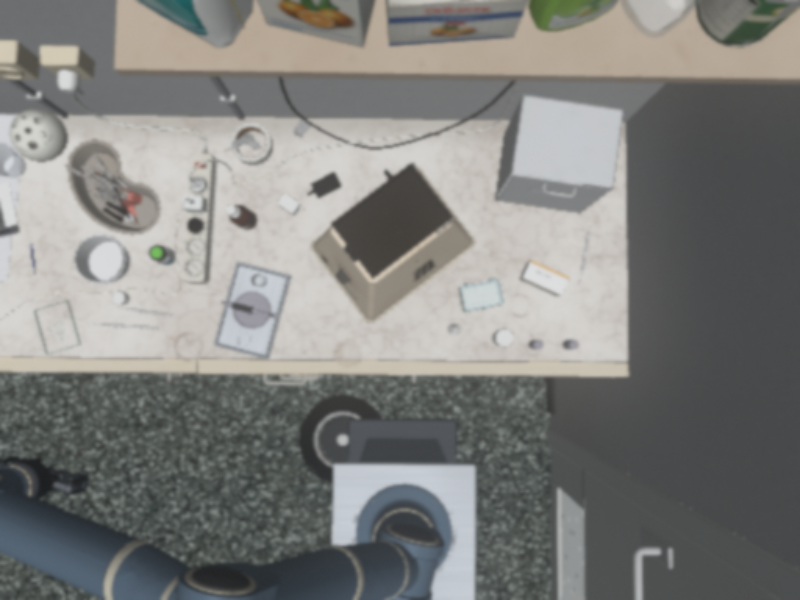

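Scene view: the tray is partly behind the arm, around (185,360) in the 800x600 view. Two grey capsule-like cylinders stand at (582,372) and (631,373), which are (536,344) and (571,344) in the top view. The jar is at (535,365) and the dropper bottle at (468,356). In the top view the tray is at (253,310), with its well at (259,280). The one farthest to the robot's right is at scene (631,373) / top (571,344); I'll confirm it in a crop and measure.

Run:
```python
from h import *
a=np.load("a.npy",allow_pickle=True).item();b=np.load("b.npy",allow_pickle=True).item()
s=.64
c1=cv2.resize(a["img"][195:265,280:430,::-1],None,fx=4,fy=4,interpolation=2)
c2=cv2.resize(b["img"][160:235,130:200,::-1],None,fx=4,fy=4,interpolation=2)
c3=cv2.resize(b["img"][200:232,275:385,::-1],(600,175),interpolation=2)
W=np.zeros((600,600,3),np.uint8);W[:280,:600]=c1;W[280:580,:280]=c2;W[300:475,290:600]=c3[:,290:600]
cv2.imwrite("pics/crop.png",W)
for n,f in(("scene",a),("top",b)):
    P=pts(f);x,y,z=P[...,0],P[...,1],P[...,2]
    m=((z>.02)&(z<.1)&(x>.35)&(x<.75)&(y<-.15)&(y>-.6)&(f["depth"]>0)).astype(np.uint8)
    k,L,st,ce=cv2.connectedComponentsWithStats(m)
    for i in range(1,k):
        if st[i,4]<12: continue
        q=P[L==i]; t=q[q[:,2]>q[:,2].max()-.012]
        print(n,ce[i].round(),st[i,4],"min",q.min(0).round(3),"max",q.max(0).round(3),"topmean",t.mean(0).round(3))
P=pts(b)
for (u,v) in((259,280),(251,310),(236,265),(289,275),(217,345),(270,357),(245,307)):
    i,j=int(v*s),int(u*s);print((u,v),P[i,j].round(3),ray(b,u*s,v*s,.012).round(3))
# tray/bench z near
print("table z",np.median(P[215:222,200:230,2]))
```

```text
scene [362. 156.] 1415 min [ 0.716 -0.4    0.02 ] max [ 0.75  -0.201  0.1  ] topmean [ 0.734 -0.303  0.094]
scene [454. 208.] 1888 min [ 0.35  -0.515  0.02 ] max [ 0.749 -0.508  0.1  ] topmean [ 0.523 -0.511  0.094]
scene [372. 199.] 689 min [ 0.527 -0.362  0.02 ] max [ 0.61  -0.259  0.057] topmean [ 0.565 -0.31   0.052]
scene [327. 208.] 494 min [ 0.494 -0.222  0.02 ] max [ 0.569 -0.15   0.044] topmean [ 0.527 -0.183  0.038]
scene [343. 231.] 339 min [ 0.411 -0.236  0.02 ] max [ 0.455 -0.196  0.07 ] topmean [ 0.43  -0.216  0.065]
scene [373. 235.] 162 min [ 0.408 -0.3    0.02 ] max [ 0.427 -0.279  0.073] topmean [ 0.416 -0.289  0.068]
scene [405. 237.] 168 min [ 0.407 -0.38   0.02 ] max [ 0.43  -0.357  0.073] topmean [ 0.417 -0.366  0.068]
top [347. 129.] 274 min [ 0.721 -0.398  0.021] max [ 0.75  -0.203  0.1  ] topmean [ 0.735 -0.296  0.095]
top [408. 184.] 913 min [ 0.35  -0.514  0.02 ] max [ 0.749 -0.507  0.1  ] topmean [ 0.544 -0.511  0.093]
top [349. 178.] 405 min [ 0.53 -0.36  0.02] max [ 0.608 -0.259  0.061] topmean [ 0.569 -0.311  0.053]
top [312. 188.] 333 min [ 0.496 -0.221  0.02 ] max [ 0.568 -0.15   0.047] topmean [ 0.531 -0.183  0.039]
top [322. 216.] 122 min [ 0.417 -0.235  0.023] max [ 0.452 -0.196  0.075] topmean [ 0.434 -0.215  0.067]
top [343. 220.] 48 min [ 0.411 -0.299  0.021] max [ 0.432 -0.279  0.079] topmean [ 0.42  -0.288  0.072]
top [366. 220.] 54 min [ 0.412 -0.378  0.021] max [ 0.432 -0.355  0.077] topmean [ 0.421 -0.367  0.07 ]
(259, 280) [0.561 0.335 0.009] [0.56  0.331 0.012]
(251, 310) [0.488 0.327 0.123] [0.492 0.348 0.012]
(236, 265) [0.595 0.382 0.021] [0.593 0.384 0.012]
(289, 275) [0.572 0.268 0.011] [0.572 0.264 0.012]
(217, 345) [0.415 0.425 0.012] [0.413 0.422 0.012]
(270, 357) [0.388 0.307 0.005] [0.387 0.303 0.012]
(245, 307) [0.495 0.341 0.12 ] [0.499 0.361 0.012]
table z -0.0006307581873215007
```

View pics/crop.png

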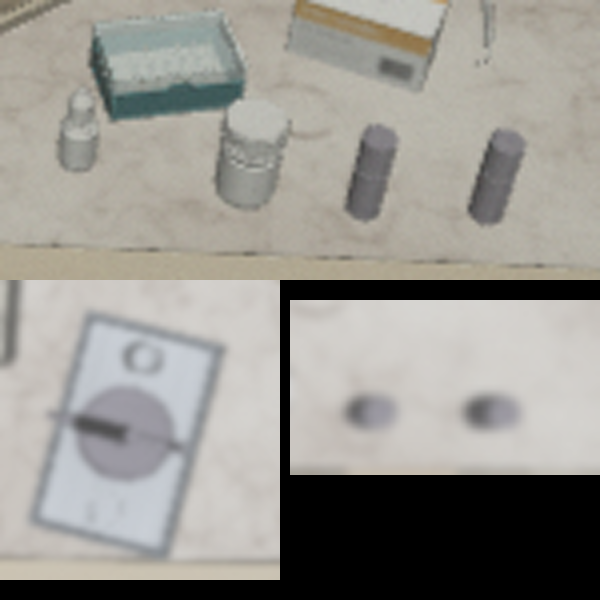

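The crop shows two equal grooved steel cylinders at (372,172) and (497,177) in its upper part. The right-hand one, near world (0.42, -0.367), is the one meant. The tray's tubular well is at the far end, near (0.558, 0.329), and the tray's x axis points at about -12°. I'll rise and swing round at height.

Call:
drive_tool(commands=[0,-18,-45,0,0,0,0,-18,-45,0,0,0,0,-18,-45,0,0,0,0,-18,-45,0,0,0,0,-18,-45,0,0,0], grip=0)

```text
t: 0.6
position: [0.1545, 0.563, 0.4827]
eef_rot: [-0.0, 0.133, 0.991, -0.0]
force: [0.9, 1.0, 0.6]
opening: 1.006
grip_force: 0.0
```

Call:
drive_tool(commands=[-48,-2,0,0,0,0.083,-48,-2,0,0,0,0.083,-48,-2,0,0,0,0.083,-48,-2,0,0,0,0.083,-48,-2,0,0,0,0.083])

```text
t: 1.1
position: [0.3683, 0.4538, 0.4806]
eef_rot: [-0.0, 0.336, 0.942, -0.0]
force: [-0.4, -0.0, -0.4]
opening: 0.999
grip_force: 0.0
```

Call:
drive_tool(commands=[-48,-2,0,0,0,0.083,-48,-2,0,0,0,0.083,-48,-2,0,0,0,0.083,-48,-2,0,0,0,0.083,-48,-2,0,0,0,0.083])

```text
t: 1.6
position: [0.5178, 0.2678, 0.4806]
eef_rot: [-0.0, 0.523, 0.852, -0.0]
force: [1.5, 0.0, -0.8]
opening: 0.996
grip_force: 0.0
```

Call:
drive_tool(commands=[-48,-2,0,0,0,0.083,-48,-2,0,0,0,0.083,-48,-2,0,0,0,0.083,-48,-2,0,0,0,0.083,-48,-2,0,0,0,0.083])

```text
t: 2.1
position: [0.5796, 0.0375, 0.4806]
eef_rot: [-0.0, 0.687, 0.726, -0.0]
force: [0.9, 0.1, 0.3]
opening: 1.0
grip_force: 0.0
```

Call:
drive_tool(commands=[-48,-2,0,0,0,0.083,-48,-2,0,0,0,0.083,-48,-2,0,0,0,0.083,-48,-2,0,0,0,0.083,-48,-2,0,0,0,0.083])

```text
t: 2.6
position: [0.5433, -0.1982, 0.4807]
eef_rot: [-0.0, 0.822, 0.569, -0.0]
force: [0.8, -0.2, -0.4]
opening: 0.998
grip_force: 0.0
```

Call:
drive_tool(commands=[-42,-5.5,0,0,0,0.073,-42,-5.5,0,0,0,0.073,-42,-5.5,0,0,0,0.073,-42,-5.5,0,0,0,0.073,-42,-5.5,0,0,0,0.073])

```text
t: 3.1
position: [0.418, -0.3675, 0.4808]
eef_rot: [-0.0, 0.912, 0.41, -0.0]
force: [1.0, -0.3, -0.4]
opening: 1.003
grip_force: 0.0
```

Call:
drive_tool(commands=[0,0,45,0,0,0,0,0,45,0,0,0,0,0,45,0,0,0,0,0,45,0,0,0,0,0,45,0,0,0])

```text
t: 3.6
position: [0.419, -0.3659, 0.2544]
eef_rot: [-0.0, 0.911, 0.412, 0.0]
force: [0.7, 0.5, -0.2]
opening: 0.998
grip_force: 0.0
```

Call:
drive_tool(commands=[0,0,10,0,0,0,0,0,0,0,0,0])

```text
t: 3.8
position: [0.4188, -0.3659, 0.2453]
eef_rot: [-0.001, 0.911, 0.412, -0.001]
force: [0.3, -0.1, -0.1]
opening: 1.002
grip_force: 0.0
```

Run:
```python
from h import *
T=tool();w=cams.grab_frame("wrist");a=cams.grab_frame("scene")
np.save("a2.npy",a,allow_pickle=True)
print(T.round(4));print(np.array(w["hand_eye"]).round(3),w["intrinsics"])
W=np.zeros((384,800,3),np.uint8);W[:,:512]=w["img"][...,::-1]
W[:280,512:800]=cv2.resize(a["img"][190:260,80:152,::-1],(288,280),interpolation=2)
cv2.imwrite("pics/w1.png",W)
P=pts(w,T@w["hand_eye"]);z=P[...,2]
m=((z>.055)&(z<.085)&(w["depth"]>0)).astype(np.uint8)
k,L,st,ce=cv2.connectedComponentsWithStats(m)
for i in range(1,k):
    if st[i,4]>80: q=P[L==i];t=q[q[:,2]>np.percentile(q[:,2],90)-.006];print(ce[i].round(),st[i],t.mean(0).round(4),t.min(0).round(4),t.max(0).round(4))
```

```text
[[ 6.610e-01  7.504e-01 -2.900e-03  4.188e-01]
 [ 7.504e-01 -6.610e-01  1.500e-03 -3.659e-01]
 [-8.000e-04 -3.200e-03 -1.000e+00  2.453e-01]
 [ 0.000e+00  0.000e+00  0.000e+00  1.000e+00]]
[[-0.001  0.946  0.325  0.084]
 [ 1.     0.001 -0.     0.001]
 [-0.     0.325 -0.946 -0.118]
 [ 0.     0.     0.     1.   ]] [[313.31394486   0.         256.76391031]
 [  0.         313.31394486 185.86184945]
 [  0.           0.           1.        ]]
[156.  29.] [ 132    3   50   53 2008] [ 0.4362 -0.2153  0.0654] [ 0.4153 -0.2354  0.0606] [ 0.4559 -0.1946  0.0681]
[204. 106.] [192  94  25  24 480] [ 0.4226 -0.2887  0.0693] [ 0.4117 -0.2996  0.0649] [ 0.433  -0.2777  0.0721]
[440. 199.] [ 359  137  153  121 3245] [ 0.5316 -0.5097  0.0806] [ 0.4485 -0.5113  0.0761] [ 0.608 -0.508  0.085]
[260. 166.] [249 154  22  24 423] [ 0.4231 -0.3657  0.0694] [ 0.4121 -0.377   0.0647] [ 0.4333 -0.3555  0.0718]
[287. 306.] [ 214  255  133   96 2359] [ 0.3405 -0.5095  0.0804] [ 0.2538 -0.5108  0.0759] [ 0.4174 -0.5077  0.085 ]
```

View pics/w1.png

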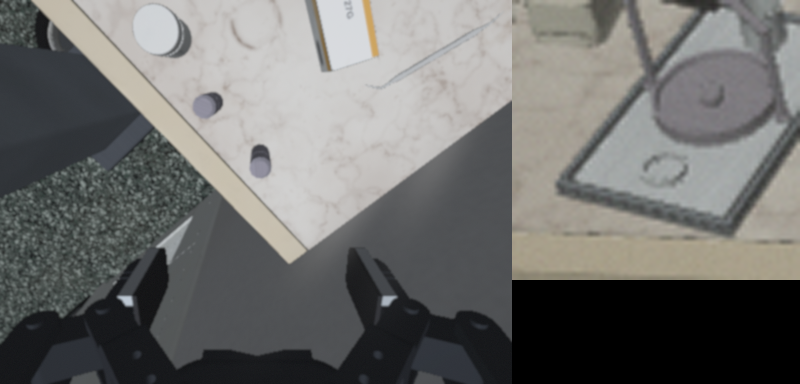

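In the wrist picture the meant capsule stands at (260,166), midway between the fingers, with the other one at (204,106) and the jar at (160,30). The inset shows the ball in the middle of the dish. The capsule is at (0.423, -0.366), so I shift 3 mm along x and 3 mm along y and go down.

Call:
drive_tool(commands=[2.6,3,45,0,0,0,0,0,45,0,0,0,0,0,40,0,0,0,0,0,30,0,0,0,0,0,22,0,0,0])

```text
t: 4.4
position: [0.4249, -0.3672, 0.0646]
eef_rot: [0.001, 0.911, 0.412, 0.001]
force: [0.9, 0.3, 0.2]
opening: 0.998
grip_force: 0.0
```

Call:
drive_tool(commands=[0,0,0,0,0,0,0,0,0,0,0,0,0,0,0,0,0,0,0,0,0,0,0,0,0,0,0,0,0,0], grip=1)

```text
t: 4.9
position: [0.4242, -0.3671, 0.0659]
eef_rot: [0.001, 0.911, 0.412, 0.001]
force: [-0.0, 0.5, 6.3]
opening: 0.233
grip_force: 58.2
```

Call:
drive_tool(commands=[0,0,0,0,0,0,0,0,0,0,0,0,0,0,0,0,0,0,0,0,0,0,0,0,0,0,0,0,0,0])

```text
t: 5.4
position: [0.4241, -0.3671, 0.0659]
eef_rot: [0.001, 0.911, 0.412, 0.001]
force: [0.9, 0.4, 7.1]
opening: 0.234
grip_force: 58.3
```

Call:
drive_tool(commands=[0,0,-10,0,0,0,0,0,-40,0,0,0,0,0,-48,0,0,0,0,0,-48,0,0,0,0,0,-48,0,0,0])

```text
t: 5.9
position: [0.4226, -0.3663, 0.2607]
eef_rot: [-0.0, 0.911, 0.411, 0.0]
force: [0.6, 0.6, -1.0]
opening: 0.239
grip_force: 58.6
```

Call:
drive_tool(commands=[0,0,-48,0,0,0,0,0,-48,0,0,0,0,0,-48,0,0,0,0,0,-48,0,0,0,0,0,-20,0,0,0])

```text
t: 6.4
position: [0.4228, -0.3677, 0.4758]
eef_rot: [0.003, 0.911, 0.411, 0.002]
force: [0.3, -0.5, 0.0]
opening: 0.235
grip_force: 58.6
```

Call:
drive_tool(commands=[36,3,0,0,0,-0.062,36,3,0,0,0,-0.062,36,3,0,0,0,-0.062,36,3,0,0,0,-0.062,36,3,0,0,0,-0.062])

```text
t: 6.9
position: [0.5366, -0.2257, 0.4708]
eef_rot: [0.0, 0.836, 0.548, 0.0]
force: [0.6, -0.4, -1.4]
opening: 0.232
grip_force: 58.6
```

Call:
drive_tool(commands=[37,3,0,0,0,-0.062,37,3,0,0,0,-0.062,37,3,0,0,0,-0.062,37,3,0,0,0,-0.062,37,3,0,0,0,-0.062])

```text
t: 7.4
position: [0.603, -0.0531, 0.4708]
eef_rot: [0.0, 0.742, 0.671, -0.0]
force: [0.2, -1.2, -0.2]
opening: 0.236
grip_force: 58.6
```

Call:
drive_tool(commands=[38,3,0,0,0,-0.062,38,3,0,0,0,-0.062,38,3,0,0,0,-0.062,38,3,0,0,0,-0.062,38,3,0,0,0,-0.062])

```text
t: 7.9
position: [0.6135, 0.1364, 0.4708]
eef_rot: [0.0, 0.629, 0.777, -0.0]
force: [-0.2, -0.4, -0.7]
opening: 0.236
grip_force: 58.6
```

Call:
drive_tool(commands=[38,3,0,0,0,-0.062,38,3,0,0,0,-0.062,38,3,0,0,0,-0.062,38,3,0,0,0,-0.062,38,3,0,0,0,-0.062])

```text
t: 8.4
position: [0.5656, 0.32, 0.4708]
eef_rot: [0.0, 0.502, 0.865, -0.0]
force: [1.9, 0.1, -0.9]
opening: 0.236
grip_force: 58.6
```

Call:
drive_tool(commands=[11.5,-2.5,20,0,0,-0.14,0,0,45,0,0,-0.14,0,0,45,0,0,-0.14,0,0,45,0,0,-0.14,0,0,45,0,0,-0.14])

```text
t: 8.9
position: [0.5582, 0.3275, 0.2695]
eef_rot: [0.001, 0.173, 0.985, 0.0]
force: [-0.0, -0.2, -1.0]
opening: 0.232
grip_force: 58.6
```

Call:
drive_tool(commands=[0,0,10,0,0,-0.14,0,0,0,0,0,0])

```text
t: 9.1
position: [0.5573, 0.3268, 0.2581]
eef_rot: [-0.002, 0.107, 0.994, -0.002]
force: [-0.4, -0.3, -0.4]
opening: 0.232
grip_force: 58.7
```

Run:
```python
from h import *
T=tool();w=cams.grab_frame("wrist")
np.save("w2.npy",w,allow_pickle=True);np.save("T2.npy",T)
print(T.round(4))
W=np.zeros((600,800,3),np.uint8);W[:]=cv2.resize(w["img"][...,::-1],(800,600))
cv2.imwrite("pics/w2.png",W)
P=pts(w,T@w["hand_eye"]);z=P[...,2];d=np.hypot(P[...,0]-.5575,P[...,1]-.329)
ok=(w["depth"]>0)
m=ok&(d<.03)&(z>.039)&(z<.055);q=P[m];print("rim n",len(q),q.min(0),q.max(0))
(c,s,a)=cv2.minAreaRect((q[:,:2]*1000).astype(np.float32));print("rim rect",c,s,a, cv2.minEnclosingCircle((q[:,:2]*1000).astype(np.float32)))
A=np.c_[2*q[:,:2],np.ones(len(q))];x=np.linalg.lstsq(A,(q[:,:2]**2).sum(1),rcond=None)[0];print("circ",x[:2],np.sqrt(x[2]+x[0]**2+x[1]**2))
h=ok&(z>.1)&(z<.13)&(abs(P[...,0]-.491)<.06)&(abs(P[...,1]-.343)<.06);q=P[h]
if len(q)>20: print("bar",q.mean(0),cv2.minAreaRect((q[:,:2]*1000).astype(np.float32)))
t=ok&(z>.008)&(z<.015)&(abs(P[...,0]-.491)<.15)&(abs(P[...,1]-.343)<.12)
cnt,_=cv2.findContours(cv2.morphologyEx(t.astype(np.uint8),cv2.MORPH_OPEN,np.ones((5,5))),0,2)
k=max(cnt,key=cv2.contourArea);q=np.array([P[v,u] for u,v in k[:,0]]);print("tray",cv2.minAreaRect((q[:,:2]*1000).astype(np.float32)))
```

```text
[[-0.9773  0.2119 -0.0041  0.5573]
 [ 0.2119  0.9773 -0.0032  0.3268]
 [ 0.0033 -0.004  -1.      0.2581]
 [ 0.      0.      0.      1.    ]]
rim n 362 [0.5422496  0.31326415 0.03909793] [0.57582247 0.346979   0.046795  ]
rim rect (559.1878662109375, 330.2307434082031) (32.76585388183594, 32.89522933959961) 78.45329284667969 ((559.2120361328125, 330.0890197753906), 17.02452850341797)
circ [0.55889247 0.33010404] 0.01482337254638303
bar [0.49306302 0.34668203 0.11592201] ((493.3304748535156, 346.55169677734375), (88.51461791992188, 14.055461883544922), 75.97625732421875)
tray ((447.0702819824219, 358.381591796875), (109.78288269042969, 84.5931396484375), 76.0378189086914)
```

View pics/w2.png

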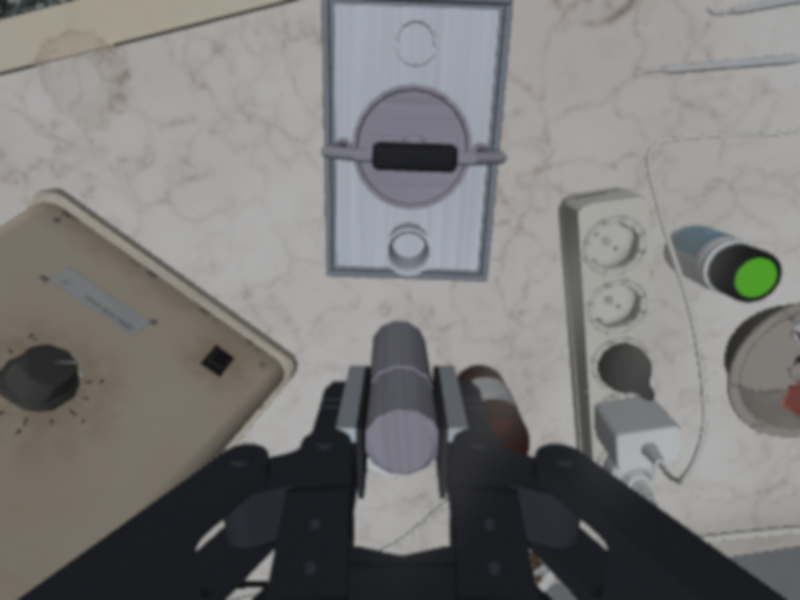

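The view shows the tray seen cleanly: well mouth at (409,246), grip bar at (414,157), ball just behind the bar at about (412,138), and the low ring at (416,43). The capsule hangs between the fingers at (400,400). I'll check how it sits in the hand from the same frame.

Run:
```python
from h import *
from scipy.optimize import least_squares as ls
w=np.load("w2.npy",allow_pickle=True).item();T=np.load("T2.npy")
Q=pts(w,w["hand_eye"])
m=(w["depth"]>0)&(abs(Q[...,0])<.02)&(abs(Q[...,1])<.009)&(Q[...,2]>.027)&(Q[...,2]<.06)
q=Q[m];print(len(q),q.min(0).round(4),q.max(0).round(4))
f=lambda p:np.hypot(q[:,0]-p[0]-p[2]*(q[:,2]-.04),q[:,1]-p[1]-p[3]*(q[:,2]-.04))-.011
r=ls(f,[0,0,0,0],loss="soft_l1",f_scale=.001);print("axis at tool z=.04, slopes",r.x.round(4),np.abs(r.fun).mean())
d=T[:3,:3].T@(np.array([.5592,.3301,.045])-T[:3,3]);print("well rim in tool mm",(d*1000).round(1),bot.get_state()["joints"].round(2))
```

```text
760 [ 0.001 -0.009  0.027] [0.0088 0.009  0.06  ]
axis at tool z=.04, slopes [-0.0028 -0.0007 -0.0006 -0.0283] 0.00020176518139171699
well rim in tool mm [ -1.9   4.5 213.1] [-0.73  0.42  0.19  1.61 -0.08  1.12  0.83]
```

Call:
drive_tool(commands=[1.3,4.8,30,0,0,0.03,0,0,40,0,0,0,0,0,38,0,0,0,0,0,12,0,0,0,0,0,0,0,0,0])

```text
t: 9.65
position: [0.5583, 0.3328, 0.1402]
eef_rot: [-0.0, 0.122, 0.993, -0.001]
force: [-0.2, 0.3, -0.7]
opening: 0.233
grip_force: 58.7
```

Call:
drive_tool(commands=[0,0,0,0,0,0,0,0,0,0,0,0])

```text
t: 9.85
position: [0.5599, 0.3338, 0.1432]
eef_rot: [0.002, 0.121, 0.993, 0.002]
force: [-0.4, -0.6, -0.5]
opening: 0.234
grip_force: 58.7
```

Run:
```python
from h import *
from scipy.optimize import least_squares as ls
T=tool();w=cams.grab_frame("wrist");print(T.round(4))
cv2.imwrite("pics/w3.png",cv2.resize(w["img"][100:,100:412,::-1],None,fx=2,fy=2))
Q=pts(w,w["hand_eye"]);P=pts(w,T@w["hand_eye"]);ok=w["depth"]>0
q=Q[ok&(abs(Q[...,0])<.02)&(abs(Q[...,1])<.009)&(Q[...,2]>.027)&(Q[...,2]<.06)]
f=lambda p:np.hypot(q[:,0]-p[0]-p[2]*(q[:,2]-.05),q[:,1]-p[1]-p[3]*(q[:,2]-.05))-.011
r=ls(f,[0,0,0,0],loss="soft_l1",f_scale=.001);print("caps",len(q),r.x.round(4))
m=ok&(np.hypot(P[...,0]-.5592,P[...,1]-.3301)<.021)&(P[...,2]>.042)&(P[...,2]<.05)
v=Q[m];print("rim",len(v),v.min(0).round(4),v.max(0).round(4),cv2.minEnclosingCircle((v[:,:2]*1000).astype(np.float32)))
A=np.c_[2*v[:,:2],np.ones(len(v))];x=np.linalg.lstsq(A,(v[:,:2]**2).sum(1),rcond=None)[0];print("circ",x[:2],np.sqrt(x[2]+x[0]**2+x[1]**2))
```

```text
[[-0.9705  0.2411  0.0043  0.5599]
 [ 0.2411  0.9705  0.0028  0.3338]
 [-0.0035  0.0038 -1.      0.1432]
 [ 0.      0.      0.      1.    ]]
caps 755 [-0.0027 -0.001   0.0005 -0.0265]
rim 431 [-0.013  -0.0205  0.0966] [0.0171 0.013  0.1012] ((0.43462303280830383, -3.8703408241271973), 17.108362197875977)
circ [ 0.00051761 -0.0038177 ] 0.015306589706891357
```

View pics/w3.png

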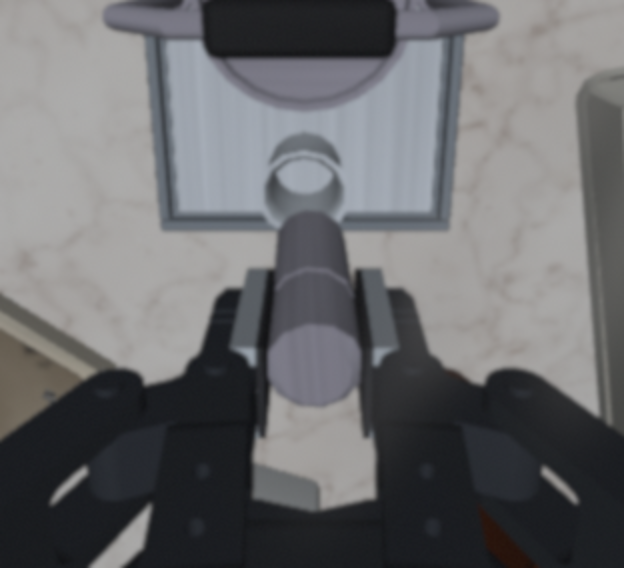

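The picture shows the rim mouth at about (305,178) and the capsule's lower end at (312,218), so the capsule is about 2 mm too far along +y and about 3 mm short along +x. I'll shift, let the arm settle and compare.

Call:
drive_tool(commands=[2.9,-2.2,0,0,0,0,0,0,0,0,0,0,0,0,0,0,0,0,0,0,0,0,0,0,0,0,0,0,0,0])

```text
t: 10.4
position: [0.555, 0.3315, 0.1403]
eef_rot: [-0.0, 0.121, 0.993, 0.0]
force: [0.3, 0.2, -0.8]
opening: 0.236
grip_force: 58.7
```

Call:
drive_tool(commands=[0,0,0,0,0,0,0,0,0,0,0,0])

```text
t: 10.6
position: [0.555, 0.3315, 0.1402]
eef_rot: [-0.0, 0.121, 0.993, 0.0]
force: [0.1, -0.4, 1.0]
opening: 0.235
grip_force: 58.7
```

Call:
drive_tool(commands=[0,0,0,0,0,0,0,0,0,0,0,0])

```text
t: 10.8
position: [0.555, 0.3315, 0.1403]
eef_rot: [-0.0, 0.121, 0.993, 0.0]
force: [0.5, 0.1, -0.8]
opening: 0.235
grip_force: 58.7
```

Run:
```python
from h import *
T=tool();w=cams.grab_frame("wrist");print(T.round(4))
Q=pts(w,w["hand_eye"]);P=pts(w,T@w["hand_eye"]);ok=w["depth"]>0
m=ok&(np.hypot(P[...,0]-.5592,P[...,1]-.3301)<.021)&(P[...,2]>.042)&(P[...,2]<.05)
v=Q[m];print("rim",len(v),cv2.minEnclosingCircle((v[:,:2]*1000).astype(np.float32)))
```

```text
[[-9.707e-01  2.404e-01 -1.000e-04  5.550e-01]
 [ 2.404e-01  9.707e-01  0.000e+00  3.315e-01]
 [ 1.000e-04  0.000e+00 -1.000e+00  1.403e-01]
 [ 0.000e+00  0.000e+00  0.000e+00  1.000e+00]]
rim 394 ((-4.03528356552124, 0.016367368400096893), 17.288625717163086)
```

Call:
drive_tool(commands=[-1.3,1.6,0,0,0,0,0,0,10,0,0,0,0,0,10,0,0,0,0,0,6,0,0,0,0,0,0,0,0,0])

```text
t: 11.35
position: [0.5557, 0.3321, 0.1125]
eef_rot: [-0.001, 0.121, 0.993, -0.001]
force: [-0.4, -0.5, -0.1]
opening: 0.24
grip_force: 58.7
```

Call:
drive_tool(commands=[0,0,3,0,0,0,0,0,3,0,0,0,0,0,3,0,0,0,0,0,3,0,0,0,0,0,0,0,0,0])

```text
t: 11.85
position: [0.5564, 0.3326, 0.1019]
eef_rot: [-0.0, 0.121, 0.993, -0.0]
force: [-0.3, 0.1, -0.9]
opening: 0.228
grip_force: 58.7
```

Call:
drive_tool(commands=[0,0,4,0,0,0,0,0,4,0,0,0,0,0,4,0,0,0,0,0,0,0,0,0])

```text
t: 12.25
position: [0.5561, 0.3325, 0.0894]
eef_rot: [-0.001, 0.121, 0.993, -0.0]
force: [0.1, -0.1, -0.4]
opening: 0.238
grip_force: 58.7
```

Call:
drive_tool(commands=[0,0,4,0,0,0,0,0,3,0,0,0,0,0,3,0,0,0,0,0,0,0,0,0])

```text
t: 12.65
position: [0.5563, 0.3326, 0.0797]
eef_rot: [-0.0, 0.121, 0.993, -0.0]
force: [-0.4, -0.4, -0.1]
opening: 0.232
grip_force: 58.7
```

Call:
drive_tool(commands=[0,0,1,0,0,0,0,0,1,0,0,0,0,0,0,0,0,0])

```text
t: 12.95
position: [0.5566, 0.3327, 0.0783]
eef_rot: [-0.0, 0.121, 0.993, 0.0]
force: [-0.5, 0.5, -1.2]
opening: 0.234
grip_force: 58.7
```

Call:
drive_tool(commands=[0,0,1,0,0,0,0,0,0,0,0,0])

```text
t: 13.15
position: [0.5565, 0.3327, 0.0772]
eef_rot: [-0.0, 0.121, 0.993, 0.0]
force: [-0.1, 0.2, -0.1]
opening: 0.235
grip_force: 58.7
```

Call:
drive_tool(commands=[0,0,0.7,0,0,0,0,0,0,0,0,0])

```text
t: 13.35
position: [0.5568, 0.3327, 0.0771]
eef_rot: [0.0, 0.121, 0.993, 0.0]
force: [-0.2, -1.6, 2.9]
opening: 0.234
grip_force: 59.1
```

Call:
drive_tool(commands=[0,0,0.7,0,0,0,0,0,0,0,0,0])

```text
t: 13.55
position: [0.5569, 0.3327, 0.077]
eef_rot: [0.0, 0.121, 0.993, 0.0]
force: [-1.9, -0.7, 6.3]
opening: 0.235
grip_force: 59.7
```

Contact force rose at exactly the expected home height (z = 0.077). I'll release and rise.

Call:
drive_tool(commands=[0,0,0,0,0,0,0,0,0,0,0,0,0,0,0,0,0,0], grip=0.5)

```text
t: 13.85
position: [0.5565, 0.3327, 0.0756]
eef_rot: [-0.0, 0.121, 0.993, -0.0]
force: [-0.4, 0.1, 0.0]
opening: 0.498
grip_force: 0.0
```

Call:
drive_tool(commands=[0,0,-5,0,0,0,0,0,-20,0,0,0,0,0,-40,0,0,0,0,0,-45,0,0,0,0,0,-45,0,0,0])

```text
t: 14.35
position: [0.5563, 0.3325, 0.2325]
eef_rot: [-0.0, 0.121, 0.993, -0.0]
force: [1.4, 0.6, 0.4]
opening: 0.505
grip_force: 0.0
```

Call:
drive_tool(commands=[0,0,-10,0,0,0,0,0,0,0,0,0,0,0,0,0,0,0], grip=0)

```text
t: 14.65
position: [0.5559, 0.3324, 0.2398]
eef_rot: [-0.001, 0.121, 0.993, -0.001]
force: [1.0, -0.2, -0.1]
opening: 0.978
grip_force: 0.0
```

Run:
```python
from h import *
T=tool();w=cams.grab_frame("wrist");print(T.round(4))
np.save("w4.npy",w,allow_pickle=True);np.save("T4.npy",T)
cv2.imwrite("pics/w4.png",cv2.resize(w["img"][...,::-1],(800,600)))
P=pts(w,T@w["hand_eye"]);ok=w["depth"]>0;z=P[...,2]
q=P[ok&(np.hypot(P[...,0]-.559,P[...,1]-.3302)<.02)&(z>.06)&(z<.1)];print("caps top",len(q),np.percentile(q[:,2],[50,95]),cv2.minEnclosingCircle((q[q[:,2]>np.percentile(q[:,2],95)-.004][:,:2]*1000).astype(np.float32)))
h=ok&(z>.109)&(z<.13)&(np.hypot(P[...,0]-.493,P[...,1]-.3465)<.04)
q=P[h];dark=w["img"][h].max(1)<60
q=q[dark];print("bar",len(q),q[:,2].max(),cv2.minAreaRect((q[:,:2]*1000).astype(np.float32)))
```

```text
[[-9.707e-01  2.403e-01 -1.700e-03  5.559e-01]
 [ 2.403e-01  9.707e-01 -9.000e-04  3.324e-01]
 [ 1.400e-03 -1.300e-03 -1.000e+00  2.398e-01]
 [ 0.000e+00  0.000e+00  0.000e+00  1.000e+00]]
caps top 499 [0.08014477 0.0818149 ] ((558.8980712890625, 330.8119812011719), 10.873542785644531)
bar 1006 0.12099995293660423 ((493.1620788574219, 346.9374084472656), (42.64797592163086, 12.392082214355469), 76.08905029296875)
```

View pics/w4.png

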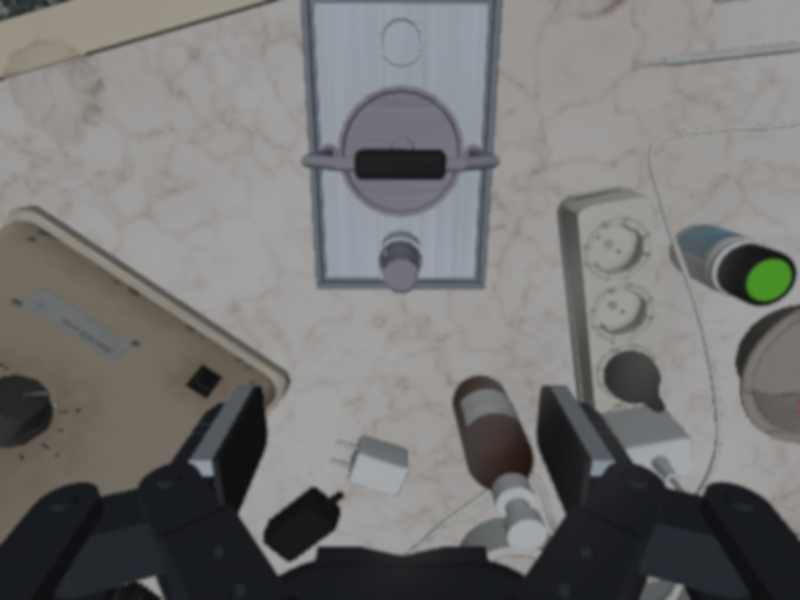

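The capsule is home: its top is at z = 0.081, seen at (400,270), and the bar is at (400,164). The ball peeks out behind the bar at about (402,142). I'll move over the bar, turn a quarter ccw and come down to a hover.

Call:
drive_tool(commands=[32,0,0,0,0,0,33,0,0,0,0,0,0,0,0,0,0,-0.13,0,0,0,0,0,-0.145,0,0,0,0,0,-0.145], grip=0.4)

```text
t: 15.2
position: [0.4923, 0.348, 0.2386]
eef_rot: [-0.002, -0.092, 0.996, -0.001]
force: [0.1, -0.3, 0.0]
opening: 0.603
grip_force: 0.0
```

Call:
drive_tool(commands=[0,0,0,0,0,-0.145,0,0,0,0,0,-0.145,0,0,0,0,0,-0.145,0,0,0,0,0,-0.145,0,0,0,0,0,-0.145])

```text
t: 15.7
position: [0.4926, 0.3477, 0.2385]
eef_rot: [-0.002, -0.439, 0.899, -0.0]
force: [0.1, -0.1, 0.1]
opening: 0.602
grip_force: 0.0
```

Call:
drive_tool(commands=[0,0,20,0,0,-0.145,0,0,30,0,0,-0.145,0,0,20,0,0,-0.136,0,0,0,0,0,0,0,0,0,0,0,0])

```text
t: 16.2
position: [0.4931, 0.3479, 0.1697]
eef_rot: [-0.001, -0.615, 0.788, 0.0]
force: [0.5, -0.1, 0.6]
opening: 0.6
grip_force: 0.0
```

Call:
drive_tool(commands=[0,0,0,0,0,0,0,0,0,0,0,0,0,0,0,0,0,0])

```text
t: 16.5
position: [0.4938, 0.3487, 0.1719]
eef_rot: [0.001, -0.616, 0.788, -0.0]
force: [-0.7, -0.0, 0.7]
opening: 0.594
grip_force: 0.0
```

Run:
```python
from h import *
T=tool();w=cams.grab_frame("wrist");print(T.round(4),bot.get_state()["joints"].round(2))
cv2.imwrite("pics/w5.png",cv2.resize(w["img"][...,::-1],(800,600)))
Q=pts(w,w["hand_eye"]);P=pts(w,T@w["hand_eye"]);ok=w["depth"]>0;z=P[...,2]
for lo in(.105,.112):
  h=ok&(z>lo)&(z<.128)&(np.hypot(P[...,0]-.4935,P[...,1]-.348)<.035)&(w["img"].max(2)<70)
  q=Q[h];print("bar tool",len(q),q.min(0).round(4),q.max(0).round(4),cv2.minAreaRect((q[:,:2]*1000).astype(np.float32)))
for sgn in(1,-1):
  g=ok&(Q[...,2]>-.02)&(Q[...,2]<.025)&(Q[...,1]*sgn>.003)&(Q[...,1]*sgn<.06)
  print("finger",g.sum(),np.percentile(Q[g][:,1]*sgn,[0,1,5,20]).round(4) if g.any() else 0)
```

```text
[[-0.2407 -0.9706  0.0014  0.4938]
 [-0.9706  0.2407  0.0011  0.3487]
 [-0.0014 -0.0011 -1.      0.1719]
 [ 0.      0.      0.      1.    ]] [-0.58  0.44 -0.14  1.79  0.07  0.91  2.15]
bar tool 1483 [-0.0196 -0.007   0.0512] [0.0243 0.0065 0.0656] ((2.359027862548828, -0.23911666870117188), (43.98011016845703, 13.51298999786377), 0.3174687623977661)
bar tool 1462 [-0.0196 -0.007   0.0512] [0.0243 0.0065 0.0597] ((2.359027862548828, -0.23911666870117188), (43.98011016845703, 13.51298999786377), 0.3174687623977661)
finger 2152 [0.0241 0.0242 0.0243 0.0245]
finger 2146 [0.0264 0.0266 0.0267 0.0268]
```

View pics/w5.png

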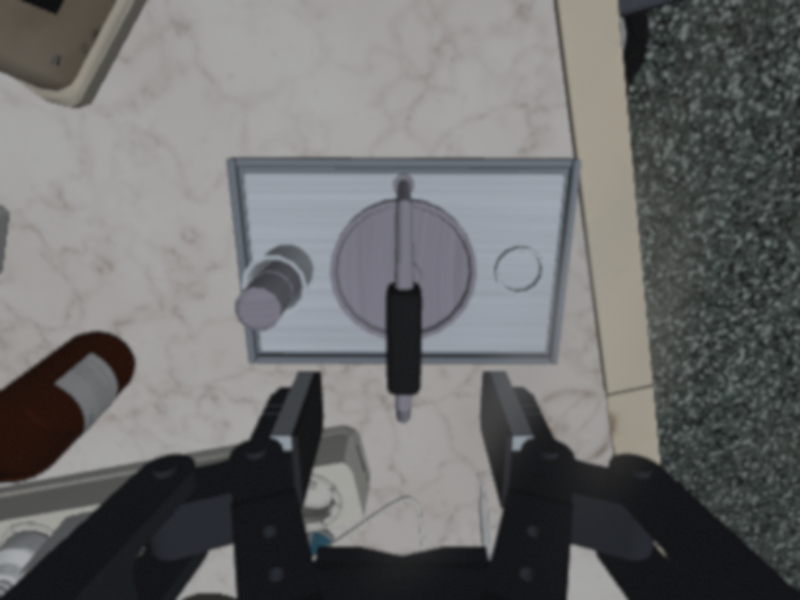

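The bar at (403,338) lies squarely between the pads at (310,400) and (495,400), and the ball is at about (408,268) in the dish. The measured midline of the pads puts the bar 0.6 mm along +y, so I'll go down and close.

Call:
drive_tool(commands=[1,0.6,12,0,0,0,0,0,15,0,0,0,0,0,14,0,0,0,0,0,8,0,0,0,0,0,4,0,0,0])

```text
t: 17.05
position: [0.492, 0.347, 0.116]
eef_rot: [-0.001, -0.616, 0.787, 0.0]
force: [-0.0, 0.2, 0.3]
opening: 0.598
grip_force: 0.0
```

Call:
drive_tool(commands=[0,0,0,0,0,0,0,0,0,0,0,0,0,0,0,0,0,0])

```text
t: 17.35
position: [0.493, 0.3478, 0.1185]
eef_rot: [0.001, -0.616, 0.787, 0.0]
force: [0.2, -0.3, -0.2]
opening: 0.601
grip_force: 0.0
```

Call:
drive_tool(commands=[0,0,0,0,0,0,0,0,0,0,0,0,0,0,0,0,0,0,0,0,0,0,0,0,0,0,0,0,0,0], grip=0.7)

```text
t: 17.85
position: [0.4927, 0.3475, 0.1179]
eef_rot: [0.0, -0.616, 0.787, 0.0]
force: [-0.8, -0.9, 0.5]
opening: 0.303
grip_force: 0.0
```

Call:
drive_tool(commands=[0,0,0,0,0,0,0,0,0,0,0,0,0,0,0,0,0,0,0,0,0,0,0,0,0,0,0,0,0,0], grip=1)

```text
t: 18.35
position: [0.4929, 0.3476, 0.118]
eef_rot: [0.0, -0.616, 0.787, -0.0]
force: [-0.2, -0.6, 1.1]
opening: 0.156
grip_force: 59.8
```

Call:
drive_tool(commands=[0,0,0,0,0,0,0,0,0,0,0,0,0,0,0,0,0,0,0,0,0,0,0,0,0,0,0,0,0,0])

```text
t: 18.85
position: [0.4929, 0.3475, 0.1181]
eef_rot: [0.0, -0.616, 0.787, -0.0]
force: [0.7, -0.1, 1.7]
opening: 0.152
grip_force: 59.8
```

Call:
drive_tool(commands=[0,0,-1,0,0,0,0,0,-2,0,0,0,0,0,-2,0,0,0,0,0,-2,0,0,0,0,0,-1,0,0,0])

```text
t: 19.35
position: [0.4925, 0.3474, 0.1258]
eef_rot: [-0.0, -0.616, 0.787, 0.0]
force: [-0.6, 0.4, -4.2]
opening: 0.152
grip_force: 58.9
```

Call:
drive_tool(commands=[0,0,-1,0,0,0,0,0,-2,0,0,0,0,0,-2,0,0,0,0,0,-2,0,0,0,0,0,-1,0,0,0])

```text
t: 19.85
position: [0.4928, 0.3476, 0.1342]
eef_rot: [0.0, -0.616, 0.787, 0.0]
force: [0.5, -0.7, -4.8]
opening: 0.154
grip_force: 58.9
```

```bash
cat > chk.py <<'E'
from h import *
T=tool();w=cams.grab_frame("wrist");ok=w["depth"]>0
s=bot.get_state();print(s["t"],T.round(4),s["force"].round(1),s["joints"].round(2))
P=pts(w,T@w["hand_eye"]);Q=pts(w,w["hand_eye"])
# tray plate plane: depth band around expected tool z, in tool frame
zt=np.median(Q[...,2][ok&(abs(Q[...,1])<.085)&(abs(Q[...,0]+0)<.05)&(Q[...,2]>.085)&(Q[...,2]<.125)])
m=ok&(abs(Q[...,1])>.045)&(abs(Q[...,1])<.08)&(abs(Q[...,0])<.045)&(abs(Q[...,2]-.107)<.012)
q=P[m];A=np.c_[q[:,:2]-[T[0,3],T[1,3]],np.ones(len(q))]
c=np.linalg.lstsq(A,q[:,2],rcond=None)[0];r=abs(A@c-q[:,2])<.0025;c=np.linalg.lstsq(A[r],q[r,2],rcond=None)[0]
print("plate top z, slopes",len(q),r.sum(),c.round(4))
# ball: points above dish floor near the axis
b=ok&(np.hypot(Q[...,0],Q[...,1])<.035)&(Q[...,2]>.088)&(Q[...,2]<.1015)
print("ball pts",b.sum(),Q[b].mean(0).round(4) if b.any() else "")
import sys;cv2.imwrite("pics/%s.png"%sys.argv[1],cv2.resize(w["img"][...,::-1],(800,600)))
E
python3 chk.py w6
```

```text
19.9 [[-2.402e-01 -9.707e-01  3.000e-04  4.928e-01]
 [-9.707e-01  2.402e-01  3.000e-04  3.476e-01]
 [-4.000e-04 -2.000e-04 -1.000e+00  1.342e-01]
 [ 0.000e+00  0.000e+00  0.000e+00  1.000e+00]] [ 0.1  0.6 -4.9] [-0.58  0.49 -0.13  1.82  0.08  0.84  2.14]
plate top z, slopes 8961 8402 [-0.0012 -0.0003  0.0272]
ball pts 1173 [0.0033 0.005  0.1003]
```

View pics/w6.png

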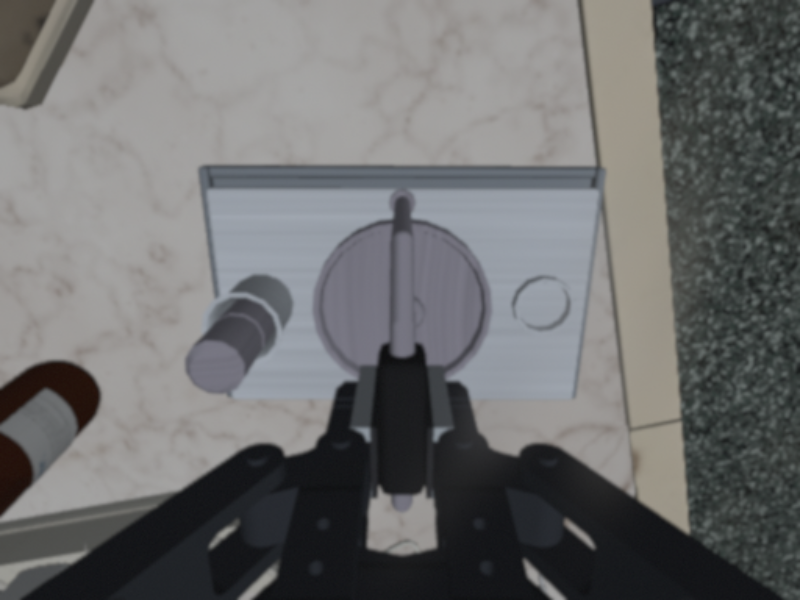

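The tray hangs level (slopes about 0.001), the ball is at about (412,310) near the middle of the dish, and the capsule is home at (218,365). I'll go up and then turn slowly clockwise (+z about the tool).

Call:
drive_tool(commands=[0,0,-2,0,0,0,0,0,-4,0,0,0,0,0,-6,0,0,0,0,0,-6,0,0,0,0,0,-6,0,0,0])

```text
t: 20.4
position: [0.4928, 0.3476, 0.1587]
eef_rot: [0.0, -0.616, 0.787, 0.0]
force: [-0.1, 0.5, -3.8]
opening: 0.154
grip_force: 58.9
```

Call:
drive_tool(commands=[0,0,-6,0,0,0,0,0,-6,0,0,0,0,0,-6,0,0,0,0,0,-6,0,0,0,0,0,-6,0,0,0])

```text
t: 20.9
position: [0.4926, 0.3475, 0.1884]
eef_rot: [-0.0, -0.616, 0.787, 0.0]
force: [-0.5, -0.4, -4.5]
opening: 0.152
grip_force: 58.9
```

Call:
drive_tool(commands=[0,0,-6,0,0,0,0,0,-6,0,0,0,0,0,-6,0,0,0,0,0,-6,0,0,0,0,0,-6,0,0,0])

```text
t: 21.4
position: [0.4926, 0.3475, 0.2184]
eef_rot: [-0.0, -0.616, 0.787, 0.0]
force: [0.1, 0.2, -4.8]
opening: 0.152
grip_force: 58.9
```

Call:
drive_tool(commands=[0,0,-4,0,0,0,0,0,-2,0,0,0,0,0,0,0,0,0,0,0,0,0,0,0.01,0,0,0,0,0,0.02])

```text
t: 21.9
position: [0.4925, 0.3474, 0.2235]
eef_rot: [-0.0, -0.604, 0.797, 0.0]
force: [-0.7, 0.2, -4.3]
opening: 0.151
grip_force: 58.9
```

Call:
drive_tool(commands=[0,0,0,0,0,0.03,0,0,0,0,0,0.04,0,0,0,0,0,0.05,0,0,0,0,0,0.05,0,0,0,0,0,0.05])

```text
t: 22.4
position: [0.4926, 0.3475, 0.2237]
eef_rot: [-0.0, -0.512, 0.859, 0.0]
force: [0.2, 0.5, -4.6]
opening: 0.153
grip_force: 58.9
```

```bash
python3 chk.py w7
```

```text
22.45 [[-4.758e-01 -8.796e-01 -2.000e-04  4.926e-01]
 [-8.796e-01  4.758e-01 -1.000e-04  3.475e-01]
 [ 1.000e-04  1.000e-04 -1.000e+00  2.237e-01]
 [ 0.000e+00  0.000e+00  0.000e+00  1.000e+00]] [-0.3  0.5 -4.4] [-0.62  0.38 -0.09  1.75  0.04  1.01  1.92]
plate top z, slopes 8960 8401 [-0.0018 -0.001   0.1167]
ball pts 1150 [0.0037 0.0049 0.1003]
```

Call:
drive_tool(commands=[0,0,0,0,0,0.05,0,0,0,0,0,0.05,0,0,0,0,0,0.05,0,0,0,0,0,0.05,0,0,0,0,0,0.05])

```text
t: 22.95
position: [0.4926, 0.3476, 0.2238]
eef_rot: [-0.0, -0.401, 0.916, 0.0]
force: [-0.4, 0.9, -5.2]
opening: 0.149
grip_force: 58.8
```

Call:
drive_tool(commands=[0,0,0,0,0,0.05,0,0,0,0,0,0.05,0,0,0,0,0,0.05,0,0,0,0,0,0.05,0,0,0,0,0,0.05])

```text
t: 23.45
position: [0.4926, 0.3476, 0.2238]
eef_rot: [-0.0, -0.284, 0.959, 0.0]
force: [-0.6, 0.3, -4.1]
opening: 0.153
grip_force: 58.9
```

Call:
drive_tool(commands=[0,0,0,0,0,0.05,0,0,0,0,0,0.05,0,0,0,0,0,0.05,0,0,0,0,0,0.05,0,0,0,0,0,0.05])

```text
t: 23.95
position: [0.4926, 0.3476, 0.2238]
eef_rot: [-0.0, -0.162, 0.987, 0.0]
force: [-1.2, 0.1, -5.0]
opening: 0.148
grip_force: 58.9
```

Call:
drive_tool(commands=[0,0,0,0,0,0.05,0,0,0,0,0,0.05,0,0,0,0,0,0.05,0,0,0,0,0,0.05,0,0,0,0,0,0.05])

```text
t: 24.45
position: [0.4926, 0.3477, 0.2238]
eef_rot: [-0.0, -0.038, 0.999, 0.0]
force: [0.2, 0.1, -5.5]
opening: 0.151
grip_force: 58.9
```

Call:
drive_tool(commands=[0,0,0,0,0,0.05,0,0,0,0,0,0.05,0,0,0,0,0,0.05,0,0,0,0,0,0.05,0,0,0,0,0,0.04])

```text
t: 24.95
position: [0.4926, 0.3477, 0.2238]
eef_rot: [-0.0, 0.082, 0.997, 0.0]
force: [0.1, -0.1, -4.6]
opening: 0.151
grip_force: 58.9
```

Call:
drive_tool(commands=[0,0,0,0,0,0.03,0,0,0,0,0,0.02,0,0,0,0,0,0.02,0,0,0,0,0,0.01,0,0,0,0,0,0])

```text
t: 25.45
position: [0.4927, 0.3475, 0.2239]
eef_rot: [-0.0, 0.121, 0.993, 0.0]
force: [-0.1, -0.7, -4.3]
opening: 0.153
grip_force: 58.9
```

Call:
drive_tool(commands=[0,0,0,0,0,0,0,0,0,0,0,0,0,0,0,0,0,0,0,0,0,0,0,0,0,0,0,0,0,0])

```text
t: 25.95
position: [0.4927, 0.3475, 0.2239]
eef_rot: [-0.0, 0.121, 0.993, 0.0]
force: [0.5, 0.5, -3.7]
opening: 0.157
grip_force: 58.9
```

Call:
drive_tool(commands=[0,0,0,0,0,0,0,0,0,0,0,0,0,0,0,0,0,0,0,0,0,0,0,0,0,0,0,0,0,0])

```text
t: 26.45
position: [0.4927, 0.3475, 0.2239]
eef_rot: [-0.0, 0.121, 0.993, 0.0]
force: [0.5, -0.7, -3.8]
opening: 0.146
grip_force: 58.9
```

```bash
python3 chk.py w8
```

```text
26.5 [[-9.709e-01  2.394e-01  0.000e+00  4.927e-01]
 [ 2.394e-01  9.709e-01  1.000e-04  3.475e-01]
 [ 0.000e+00  1.000e-04 -1.000e+00  2.239e-01]
 [ 0.000e+00  0.000e+00  0.000e+00  1.000e+00]] [ 0.  -0.3 -4. ] [-0.82  0.38  0.18  1.76 -0.08  1.01  0.72]
plate top z, slopes 8910 8367 [-0.0005 -0.0002  0.117 ]
ball pts 1275 [ 4.100e-03 -1.000e-04  1.003e-01]
```

View pics/w8.png

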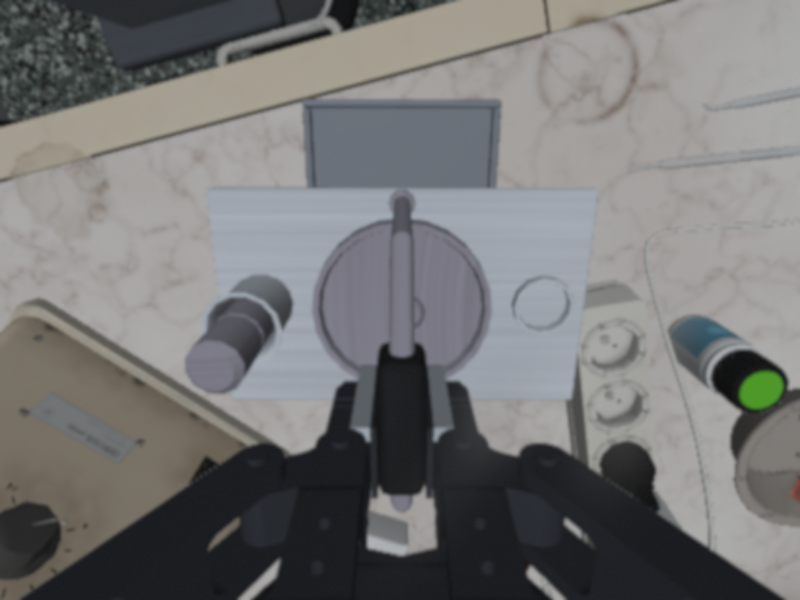

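The tray hangs level about 0.11 m up, a quarter turn from the stand seen below it at (402,145). The capsule is home at (215,365) on the right, mixer side, the ball is in the dish at about (413,310), and everything is still. I'm handing it in.

```bash
python3 -c "
from workcell import bot
print(bot.close_job())"
```

```text
the job is handed in; nothing more can be done
None
```

The job is handed in, with no verdict returned: the capsule is home in the well, and the tray is held still and level about 11 cm above the worktop (about 10 cm off its stand), a quarter turn clockwise, with the ball still in the middle of the dish.

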